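# Open the ratchet bowl clamp beside the wok burner

### The arm

A 6-joint arm with a two-finger parallel gripper is mounted at the origin on the work surface. World frame = base frame: x ahead of the robot, y to its left, z up, the work surface at z = 0. Lengths are in m, angles in rad, forces in N, time in s.
With the tool pointing down it reaches from about 0.375 to 0.9 m from the base axis. Payload 3.1 kg.
Tool frame: the origin (TCP) lies between the finger pads; the fingertips stand 8 mm ahead of it and the grasp point (between the pads) lies 11 mm behind it; z points along the fingers, y is the line along which they close (so a half turn about z gives the same grasp; the last joint's range is limited). The gripper opens to 85 mm and grips with 20 to 120 N. Pads are 22 mm wide; open, the fingers measure 114 mm over their backs; the gripper's body (76 mm by 85 mm) begins 54 mm behind the grasp point. The pads swing forward as they close: fully open they stand 13 mm farther back than shut.
Start: joints at [-1.355, 0.527, 1.433, -0, 1.181, -0.178], TCP at [0.24, -0.577, 0.239] pointing down, gripper open.
Joint ranges: [-3.08, 3.08], [-0.75, 2.2], [0.22, 2.44], [-1.43, 4.57], [0, 2.65], [-2.85, 2.85]. Speed limits (rad/s): [2.79, 2.79, 3.14, 3.14, 3.14, 3.14].

### API

Orientations are given as a unit quaternion [x, y, z, w].
In Python, from station import readout, cams, sign_off gives the robot as it stands.
- The arm moves only by the tool send_rows, never from a script. Its argument "commands" is text: rows parted by semicolons, each of 5 numbers parted by spaces: the finger opening in mm, from 0 to 85.4, then the shift along the tool's x, y, z each as a share of 0.02 m, from -1 to 1, then the turn about the tool's z as a share of 4 degrees, from -1 to 1. In form: grip dx dy dz spin; .... A call has 1 to 20 rows; each row shifts and turns the commanded pose from where the row before left it, along the tool's axes as they then stand; what a row does not reach is not made up. A row lasts 1/12 s, in which the tool goes at most 41.7 mm and 7.16 degrees, less where a joint would pass 70% of its speed; a pose out of reach is approached as far as the arm can. A call with a number of a shift or a turn outside -1 to 1 is refused whole. A call with a gripper value outside its range is refused whole. The fingers move at their own pace and stop on an object; "grip_force" is the grip in N (left out, the last holds). Time passes only in rows, so rows that do not move let the fingers close. It gives the time, the measured TCP pose, the force, the opening and the grip force at its end, in the units of the state.
- readout.sense(): the state, without advancing time (a new reading comes with each control period).
- cams.snapshot(name): name is "scene" or "top" or "wrist"; returns a dict with "pixels" (420x560x3 uint8, red, green, blue), "intrinsics" (3x3 intrinsics, pixels), "eye" and "rotation" of the camera in the world. Camera axes: x right, y down, z forward; pixel columns grow to the right and rows downward; lengths in m; the calibration is good to about 2 mm. A picture is of the moment at which its call begins. There is no depth.
- sign_off(): hands the job in; it is judged then, once.
The state is a dict: "t": time; "q": joint angles; "qd": joint speeds; "tau": joint torques, N m; "tcp_pos": TCP position; "tool_rot": TCP orientation; "force": force on the tool from outside, world axes, zero at the start; "ft_torque": the same for the moment, N m; "finger_gap": opening from 0.0 (shut) to 1.0 (fully open); "gripper_force": force on a finger pad.
Only numpy, scipy, OpenCV 4.12 (cv2) and the standard library are available. Lean on these libraries where they do the work, as an engineer would, in place of code of your own. Each camera call takes 0.05 s, during which the arm holds its last target. There are 200 camera calls.

### The job

Open the bowl clamp on the counter all the way: with a fingertip press down the release plate on top of its sliding jaw and, keeping it pressed, push the jaw back along its bar, away from the bowl, until it stands against the end post; then take the hand away. Pick nothing up, and leave the glass bowl, the colander, the chopstick rest and the wooden spoon where they are.

Things in the scene. Friction and masses are not known exactly. Their poses are not given: they have to be found in the camera images.
- clamp: Clamp fixed to the counter: steel base 100 x 362 mm, bar along its own y. Origin: centre of its underside, z up. At the -y end a fixed jaw 95 mm high and a wooden bowl seat, top at 45 mm (y -180 to -45 mm); at the +y end an end post 70 mm wide, 72 mm high. The bar between (16 mm wide, z 30 to 42 mm) has ratchet teeth underneath; the sliding jaw rides on it.
- jaw (a joint): Place of the sliding jaw along the bar, m: 0 = closed towards the bowl, 0.130 = fully back at the end post; grows along the clamp's +y. Unless the release is held down, the ratchet locks the jaw against +y after at most 8 mm of play. With it down the jaw slides against about 3 N of friction and 12 N per m/s of damping, and stays where it is left.
- release (a joint): How far the release plate is pressed, in m: 0 = up (a few mm when a ratchet tooth is riding on another), 0.0075 = fully down. The pawl is clear of the teeth beyond 0.005. Spring: about 4 N up, 7 N fully down; springs up when let go, and the ratchet catches again.
- plate_top (a point): Centre of the top face of the release plate: steel, 44 mm (x) x 46 mm (y), three low ribs, on top of the sliding jaw, moving with it, level. Up, it is 103 mm above the counter and 8 mm above the jaw's top face; fully down about flush with that face. Nothing stands above the plate except the push lip, 29 mm away in +y of the clamp.
- push_lip (a point): Centre of the top edge of the push lip's face, which looks to the clamp's -y over the release plate. The lip is 66 mm wide, 10 mm thick, 128 mm above the counter (25 mm above the plate), and stands at the +y end of the sliding jaw, a black block 70 mm wide (x), 71 mm long (y), its top face 95 mm above the counter.
- end_post (a point): Top edge, mid-width, of the face of the end post that the jaw finally meets (72 mm above the counter). When the jaw is fully back, plate_top is 39 mm from it along the clamp's -y.
- bowl: Glass bowl, 124 mm across the rim and 45 mm high, loose on the wooden seat of the clamp. Origin: centre of its underside. To be left alone.
- colander: Steel colander, 180 mm across (236 mm over the handles) and 85 mm high, standing on the counter beyond the clamp's bowl end. Origin: centre of its underside. To be left alone.
- chopstick_rest: White ceramic chopstick rest 20 x 60 x 16 mm on the counter on the +x side of the clamp. Origin: centre of its underside. To be left alone.
- spoon: Wooden spoon about 240 mm long lying on the counter on the -x side of the clamp. To be left alone.

How it is judged:
By the outcome, as a careful person would: the job done as asked, in the order asked, and still so for the second after the job is handed in, with the robot touching nothing.
It also fails if it takes over 34 s, if anything falls off the work surface, if the arm or the gripper's body presses on something with over 40 N, if the wrist force passes 120 N, or if a joint passes its speed limit or range.

## Working session

There is one attempt and no reset: what is moved stays moved. The work goes in short steps, Python scripts to look and compute and a tool call to move; the robot and the scene stay as the last step left them, time stands still between calls to the robot, and variables do not carry over. Pictures are saved under pics/ and viewed, at most 10 in all, crops included, and the job is handed in when it is done.

Besides the shell and the picture viewer there is one more tool, called after "Request:" by a JSON object that holds its "op" and its "data", one argument or row to a line. send_rows: Moves the arm, as the interface text tells. Its arguments: {"type":"object","properties":{"commands":{"type":"string"},"grip_force":{"type":"number"}},"required":["commands"]}

```bash
mkdir -p pics; python3 - <<'E'
from station import readout,cams
import cv2,numpy as np
s=readout.sense(); print(s['t'],s['tcp_pos'],s['tool_rot'],s['finger_gap'],s['force'])
for n in("scene","top"):
    d=cams.snapshot(n); cv2.imwrite(f"pics/{n}1.png",d["pixels"][:,:,::-1]); print(n,d["intrinsics"],d["eye"],d["rotation"])
E
```

```text
0.0 [ 0.23969694 -0.57644378  0.23831561] [ 9.80672498e-01  1.95653306e-01 -4.38462586e-05 -1.11065430e-03] 0.9982288467137553 [-0.49342414 -0.20453948 -0.22545331]
scene [[480.61275059   0.         272.89565284]
 [  0.         480.61275059 211.37773364]
 [  0.           0.           1.        ]] [0.97842932 0.73681701 0.7338956 ] [ 0.20754063  0.86578852 -0.44156842 -0.11115061]
top [[501.01103278   0.         280.91643944]
 [  0.         501.01103278 207.30411369]
 [  0.           0.           1.        ]] [ 0.42297266 -0.08046995  1.21787737] [-0.69548333  0.71634377 -0.04046612  0.03894915]
```

View pics/top1.png

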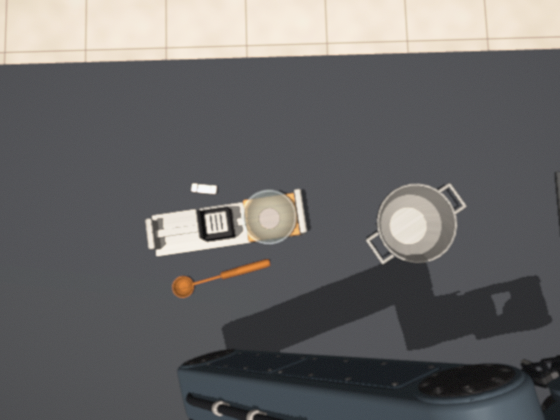

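View pics/scene1.png

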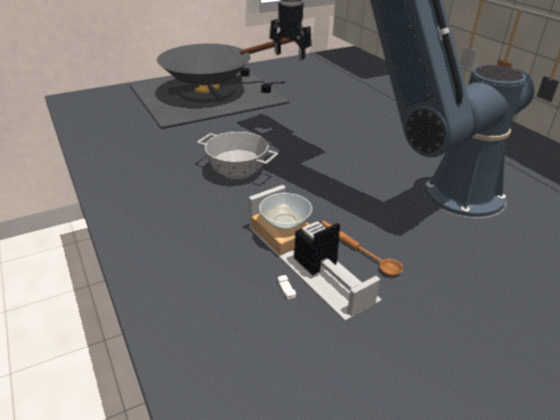

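The top view shows the clamp with its bowl end at the right: fixed jaw near (302,212), bowl near (269,217), plate near (217,223) and end post near (151,234). The rest is at (204,188) and the spoon runs from (183,286) to (268,264). The scene view agrees, with the black jaw at (318,245) and the end post at (365,292).

```bash
cat > h.py <<'E'
import numpy as np,cv2
from scipy.spatial.transform import Rotation as R
def ray(d,px,z):
    v=R.from_quat(d["rotation"]).apply(np.linalg.inv(d["intrinsics"])@[px[0],px[1],1.])
    return d["eye"]+v*(z-d["eye"][2])/v[2]
def proj(d,p):
    c=R.from_quat(d["rotation"]).inv().apply(np.array(p)-d["eye"]); u=d["intrinsics"]@c; return u[:2]/u[2]
E
python3 - <<'E'
from h import *
from station import cams
d=cams.snapshot("top"); im=d["pixels"]
c=im[165:265,135:315,::-1]; cv2.imwrite("pics/crop1.png",cv2.resize(c,None,fx=4.4,fy=4.4,interpolation=cv2.INTER_CUBIC))
d2=cams.snapshot("scene"); c=d2["pixels"][180:320,240:410,::-1]; cv2.imwrite("pics/crop2.png",cv2.resize(c,None,fx=4,fy=4,interpolation=cv2.INTER_CUBIC))
for n,px,z in(("plate",(217,223),.103),("post",(151,234),.072),("fixjaw",(302,212),.095),("bowl",(269,217),.09),("rest",(204,188),.016)): print(n,ray(d,px,z).round(4))
E
```

```text
plate [0.5177 0.0589 0.103 ]
post [0.4996 0.214  0.072 ]
fixjaw [ 0.5376 -0.1319  0.095 ]
bowl [ 0.5289 -0.0572  0.09  ]
rest [0.6111 0.0999 0.016 ]
```

View pics/crop1.png

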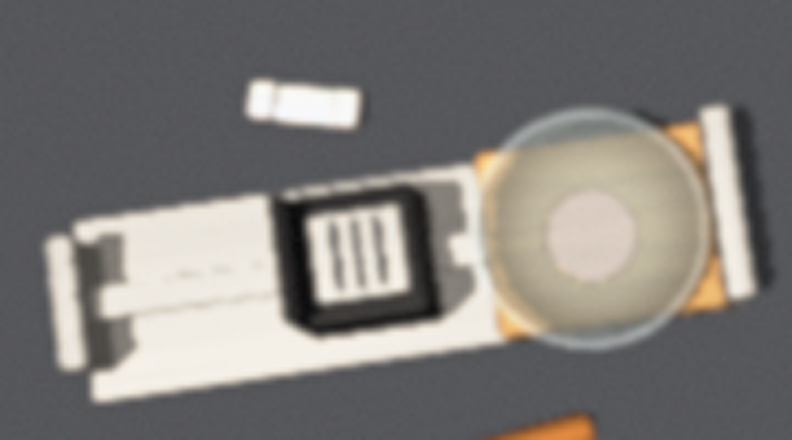

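View pics/crop2.png

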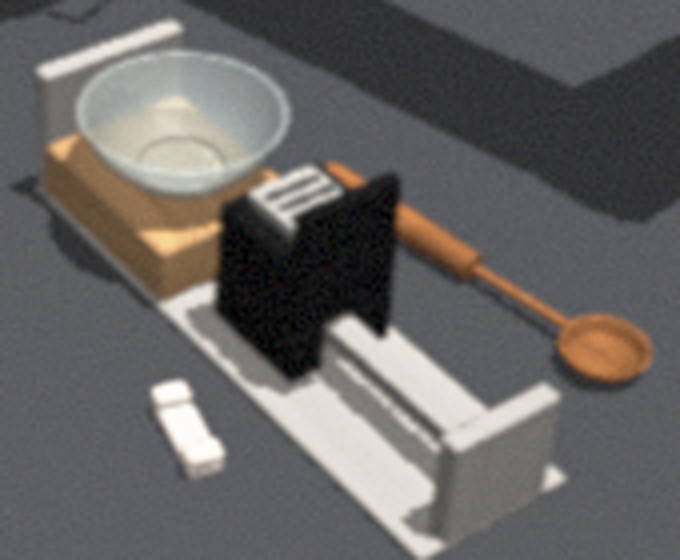

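```bash
python3 - <<'E'
from h import *
from station import cams,readout
d=cams.snapshot("top"); f=lambda x,y,z: ray(d,(x/4.4+135,y/4.4+165),z)
pl=f(359,255,.103); po=f(78,302,.072); fj=f(728,202,.095)
c=[f(*p,.103) for p in((307,213),(400,203),(410,298),(318,305))]
print("sizes",[np.linalg.norm(c[i]-c[(i+1)%4]).round(4) for i in range(4)])
a=(po-fj)[:2]; print(pl,po,fj,"len",np.linalg.norm(a)); a/=np.linalg.norm(a)
ds=cams.snapshot("scene"); print("scene check plate px",proj(ds,pl),"post",proj(ds,po))
y=np.array(a);x=np.array([y[1],-y[0]])
s=readout.sense(); t=s["tcp_pos"][:2]; tx=R.from_quat(s["tool_rot"]).apply([1,0,0])
print("axis deg",np.degrees(np.arctan2(a[1],a[0])),"toolx deg",np.degrees(np.arctan2(tx[1],tx[0])))
print("plate->post along",(po-pl)[:2]@y,"across",(po-pl)[:2]@x, "tcp->plate y,x",(pl[:2]-t)@y,(pl[:2]-t)@x)
# base edges
e=[f(75,222,.0),f(95,400,.0)]; print("base end edge",e, "mid->plate across",((e[0]+e[1])[:2]/2-pl[:2])@x)
E
```

```text
sizes [np.float64(0.0475), np.float64(0.0487), np.float64(0.0466), np.float64(0.0472)]
[0.51783991 0.05977971 0.103     ] [0.50028611 0.2100855  0.072     ] [ 0.54016182 -0.12853349  0.095     ] len 0.3409587922198672
scene check plate px [316.7964346  228.42610104] post [363.4062816  280.39687996]
axis deg 96.71620924157544 toolx deg 22.56117856269091
plate->post along 0.1513272802168225 across 0.00014518585616605725 tcp->plate y,x 0.599800436608742 0.3505954728337677
base end edge [array([0.54962044, 0.22996633, 0.        ]), array([0.45093483, 0.21904758, 0.        ])] mid->plate across 0.0018233769694716642
```

Request:
{"op": "send_rows", "data": {
  "commands": "0 0 0 0 -1;0 0 0 0 -1;0 0 0 0 -1;0 0 0 0 -1;0 0 0 0 -1;0 0 0 0 -1;0 0 0 0 -1;0 0 0 0 -1;0 0 0 0 -1;0 0 0 0 -1;0 0 0 0 -1;0 0 0 0 -1;0 0 0 0 -1;0 0 0 0 -1;0 0 0 0 -1;0 0 0 0 -1;0 0 0 0 -1;0 0 0 0 -1;0 0 0 0 -0.5",
  "grip_force": 40
}}

```text
t: 1.88
tcp_pos: [0.2398, -0.577, 0.2392]
tool_rot: [0.664, 0.747, 0.0, -0.0]
force: [0.3, 0.8, 0.4]
finger_gap: -0.002
gripper_force: 0.0
```

Request:
{"op": "send_rows", "data": {
  "commands": "0 1 1 0 0;0 1 1 0 0;0 1 1 0 0;0 1 1 0 0;0 1 1 0 0;0 1 1 0 0;0 1 1 0 0;0 1 1 0 0;0 1 1 0 0;0 1 1 0 0;0 1 1 0 0;0 1 1 0 0;0 1 1 0 0;0 1 1 0 0;0 1 1 0 0;0 1 1 0 0;0 1 0.5 0 0;0 1 0 0 0;0 1 0 0 0"
}}

```text
t: 3.47
tcp_pos: [0.5248, -0.1607, 0.2392]
tool_rot: [0.665, 0.747, 0.0, 0.0]
force: [-0.1, -0.3, 0.6]
finger_gap: 0.002
gripper_force: 0.0
```

Request:
{"op": "send_rows", "data": {
  "commands": "0 1 0 0 0;0 1 0 0 0;0 1 0 0 0;0 1 0 0 0;0 1 0 0 0;0 1 0 0 0;0 1 0 0 0;0 1 0 0 0;0 1 0 0 0;0 1 0 0 0;0 0 0 0.8 0;0 0 0 0.8 0;0 0 0 0 0;0 0 0 0 0;0 0 0 0 0"
}}

```text
t: 4.72
tcp_pos: [0.5019, 0.0366, 0.2078]
tool_rot: [0.666, 0.746, 0.0, 0.0]
force: [-0.1, -0.4, 0.8]
finger_gap: 0.001
gripper_force: 0.0
```

```bash
python3 - <<'E'
from h import *
from station import cams,readout
s=readout.sense(); print(s["tcp_pos"],s["q"].__repr__())
rot=R.from_quat(s["tool_rot"]); tip=np.array(s["tcp_pos"])+rot.apply([0,0,.008])
P=np.array([.5178,.0598,.103]); dl=rot.inv().apply(P-s["tcp_pos"]); print("tool-frame offset to plate",dl)
w=cams.snapshot("wrist"); sc=cams.snapshot("scene"); print("wrist plate px",proj(w,P),"tip px",proj(w,tip),"scene tip",proj(sc,tip),w["eye"])
cv2.imwrite("pics/w1.png",w["pixels"][:,:,::-1]); cv2.imwrite("pics/s2.png",cv2.resize(sc["pixels"][140:320,220:420,::-1],None,fx=3,fy=3,interpolation=cv2.INTER_CUBIC))
E
```

```text
[0.50187639 0.03657387 0.20784836] array([-1.49671480e-01,  4.09105991e-01,  1.76862251e+00,  5.97262009e-06,
        9.63013145e-01, -2.63950025e-01])
tool-frame offset to plate [0.02128172 0.01838187 0.1048589 ]
wrist plate px [309.43585754 177.16107708] tip px [280.3961607  276.29117612] scene tip [320.45205851 183.18520197] [0.49411884 0.10966222 0.34254476]
```

View pics/w1.png

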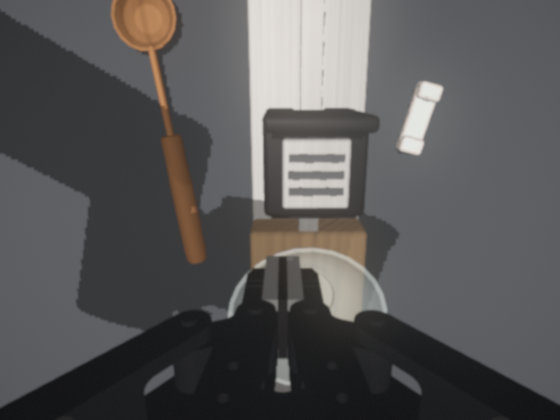

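View pics/s2.png

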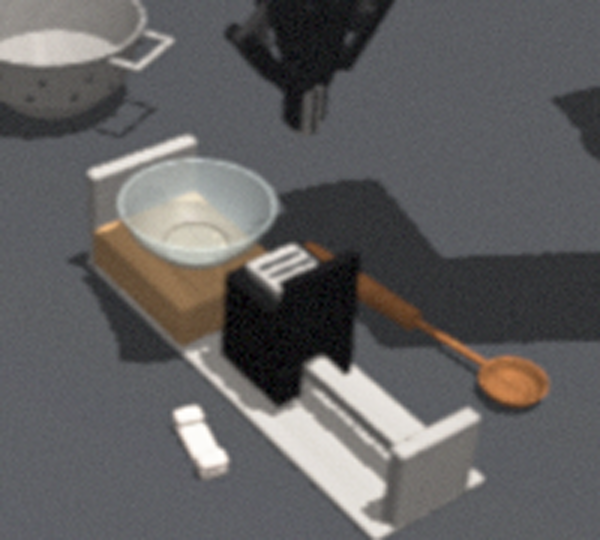

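The wrist view has the plate centred near (317,173), about 5 mm to the clamp's +x of the first estimate. Fingertips are at (283,265) and the clamp is aligned with the image. The scene view shows the tips above the bowl side, so I shift about 31 mm along tool x and 20 mm along tool y, then descend.

Request:
{"op": "send_rows", "data": {
  "commands": "0 0.8 0.5 0 0;0 0.75 0.52 0 0;0 0 0 1 0;0 0 0 1 0;0 0 0 1 0;0 0 0 1 0;0 0 0 0 0;0 0 0 0 0"
}}

```text
t: 5.48
tcp_pos: [0.518, 0.0697, 0.1272]
tool_rot: [0.666, 0.746, -0.0, -0.001]
force: [0.2, 0.2, -0.2]
finger_gap: -0.002
gripper_force: 0.0
```

```bash
python3 - <<'E'
from h import *
from station import cams,readout
s=readout.sense(); print(s["t"],s["tcp_pos"],s["force"])
w=cams.snapshot("wrist"); sc=cams.snapshot("scene")
a=cv2.resize(w["pixels"][80:360,180:400,::-1],None,fx=1.8,fy=1.8); b=cv2.resize(sc["pixels"][170:310,250:400,::-1],(400,504-0)); b=cv2.resize(sc["pixels"][180:300,270:370,::-1],(400,504),interpolation=cv2.INTER_CUBIC)
cv2.imwrite("pics/c3.png",np.hstack([a,b[:a.shape[0]]]))
E
```

```text
5.4833 [0.51800846 0.06969117 0.12722028] [ 0.2365341   0.17682485 -0.23827815]
```

View pics/c3.png

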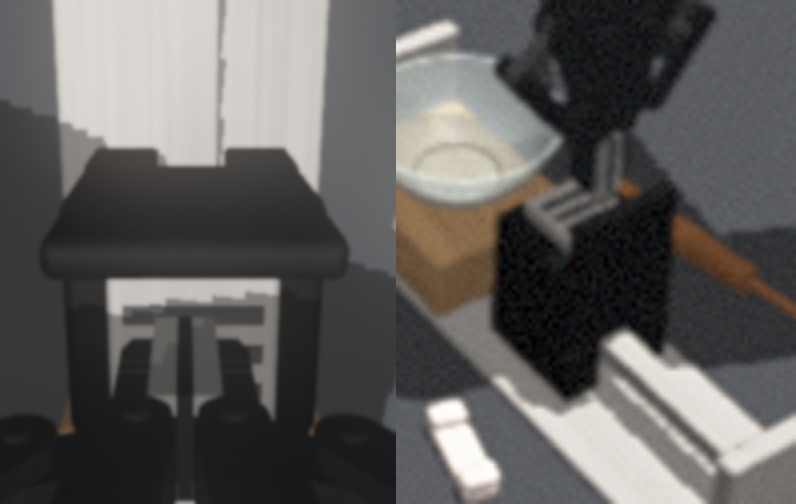

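Left half: the tips (185,320) sit over the plate (107 to 278 wide), just short of the lip edge at row 270. Right half shows the same, with the tips over the plate's rear part. Now I descend gently to contact.

Request:
{"op": "send_rows", "data": {
  "commands": "0 0 0.1 0.3 0;0 0 0 0.3 0;0 0 0 0.1 0;0 0 0 0.1 0;0 0 0 0.1 0;0 0 0 0 0;0 0 0 0 0"
}}

```text
t: 6.17
tcp_pos: [0.5201, 0.0702, 0.1096]
tool_rot: [0.665, 0.746, -0.0, 0.0]
force: [-0.3, 0.3, 4.7]
finger_gap: -0.0
gripper_force: 2.1
```

Request:
{"op": "send_rows", "data": {
  "commands": "0 0 0 0.1 0;0 0 0 0.1 0;0 0 0 0.1 0;0 0 0 0 0;0 0 0 0 0"
}}

```text
t: 6.58
tcp_pos: [0.5201, 0.0701, 0.1037]
tool_rot: [0.665, 0.746, 0.0, 0.0]
force: [-1.4, 0.5, 7.1]
finger_gap: -0.0
gripper_force: 3.3
```

Request:
{"op": "send_rows", "data": {
  "commands": "0 0 0 0.05 0;0 0 0 0 0;0 0 0 0 0"
}}

```text
t: 6.83
tcp_pos: [0.5201, 0.0702, 0.1035]
tool_rot: [0.665, 0.746, 0.0, 0.0]
force: [-3.4, 0.0, 12.4]
finger_gap: 0.001
gripper_force: 6.1
```

Plate fully down at 12 N. Now push towards the end post.

Request:
{"op": "send_rows", "data": {
  "commands": "0 0.2 0 0 0;0 0.2 0 0 0;0 0.2 0 0 0;0 0.2 0 0 0;0 0.2 0 0 0;0 0.2 0 0 0;0 0 0 0 0"
}}

```text
t: 7.42
tcp_pos: [0.5173, 0.0941, 0.1035]
tool_rot: [0.665, 0.747, 0.0, 0.0]
force: [-2.8, -0.1, 11.6]
finger_gap: 0.002
gripper_force: 6.1
```

Request:
{"op": "send_rows", "data": {
  "commands": "0 0.25 0 0 0;0 0.25 0 0 0;0 0.25 0 0 0;0 0.25 0 0 0;0 0.25 0 0 0;0 0.25 0 0 0;0 0.25 0 0 0;0 0.25 0 0 0;0 0.25 0 0 0;0 0.25 0 0 0"
}}

```text
t: 8.25
tcp_pos: [0.5116, 0.1431, 0.1035]
tool_rot: [0.665, 0.747, -0.0, 0.001]
force: [-3.0, -3.5, 12.0]
finger_gap: 0.002
gripper_force: 6.1
```

Request:
{"op": "send_rows", "data": {
  "commands": "0 0.25 0 0 0;0 0.25 0 0 0;0 0.25 0 0 0;0 0.25 0 0 0;0 0.25 0 0 0;0 0.25 0 0 0;0 0.2 0 0 0"
}}

```text
t: 8.83
tcp_pos: [0.5077, 0.177, 0.1035]
tool_rot: [0.665, 0.747, -0.0, 0.001]
force: [-2.8, -2.7, 12.6]
finger_gap: -0.0
gripper_force: 6.1
```

Request:
{"op": "send_rows", "data": {
  "commands": "0 0.15 0 0 0;0 0.15 0 0 0;0 0 0 0 0"
}}

```text
t: 9.08
tcp_pos: [0.5073, 0.1826, 0.1035]
tool_rot: [0.665, 0.747, -0.001, 0.001]
force: [-3.4, -4.2, 12.0]
finger_gap: 0.007
gripper_force: 5.9
```

Request:
{"op": "send_rows", "data": {
  "commands": "0 0.12 0 0 0;0 0.12 0 0 0;0 0 0 0 0"
}}

```text
t: 9.33
tcp_pos: [0.5075, 0.1868, 0.1035]
tool_rot: [0.665, 0.747, -0.0, 0.002]
force: [-1.3, -5.9, 10.4]
finger_gap: 0.005
gripper_force: 5.3
```

```bash
python3 - <<'E'
from h import *
from station import cams,readout
s=readout.sense(); print(s["t"],s["tcp_pos"],s["force"])
sc=cams.snapshot("scene")
cv2.imwrite("pics/s4.png",cv2.resize(sc["pixels"][180:320,270:410,::-1],(560,560),interpolation=cv2.INTER_CUBIC))
E
```

```text
9.3333 [0.50751989 0.18676954 0.10351491] [-1.26091063 -5.90351461 10.41369985]
```

View pics/s4.png

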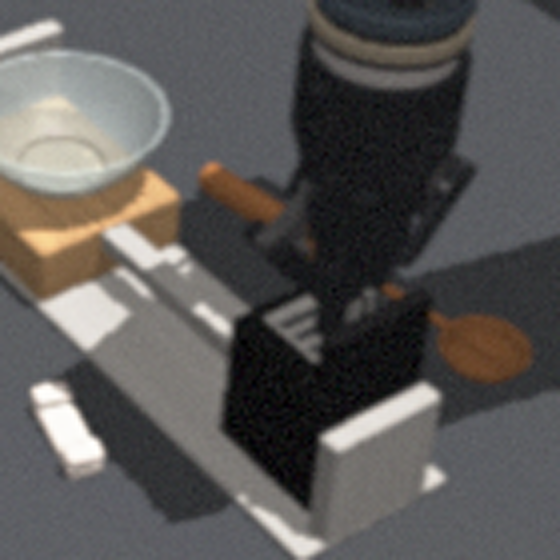

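The picture shows the jaw at or very near the end post, at (320,440), with the finger still on the plate. I keep pushing gently until the lip is loaded.

Request:
{"op": "send_rows", "data": {
  "commands": "0 0.12 0 0 0;0 0.12 0 0 0;0 0 0 0 0"
}}

```text
t: 9.63
tcp_pos: [0.5075, 0.1907, 0.1035]
tool_rot: [0.665, 0.747, -0.0, 0.003]
force: [0.0, -8.7, 10.2]
finger_gap: -0.002
gripper_force: 6.9
```

Request:
{"op": "send_rows", "data": {
  "commands": "0 0.1 0 0 0;0 0.1 0 0 0;0 0 0 0 0"
}}

```text
t: 9.88
tcp_pos: [0.5074, 0.1908, 0.1035]
tool_rot: [0.663, 0.748, -0.003, 0.005]
force: [1.7, -25.3, 11.6]
finger_gap: -0.002
gripper_force: 14.5
```

Hard against the stop at 25 N. I ease the load slightly without dragging the jaw back, then lift straight up.

Request:
{"op": "send_rows", "data": {
  "commands": "0 -0.1 0 0 0;0 0 0 0 0;0 0 0 -0.1 0;0 0 0 -0.15 0;0 0 0 -0.2 0;0 0 0 -0.3 0;0 0 0 -0.5 0;0 0 0 -0.8 0;0 0 0 -1 0;0 0 0 -1 0;0 0 0 -1 0;0 0 0 -1 0;0 0 0 0 0;0 0 0 0 0"
}}

```text
t: 11.05
tcp_pos: [0.5063, 0.1951, 0.2238]
tool_rot: [0.665, 0.746, 0.001, 0.001]
force: [-0.5, 0.8, -0.9]
finger_gap: -0.002
gripper_force: 0.0
```

Request:
{"op": "send_rows", "data": {
  "commands": "0 -1 -1 -1 0;0 -1 -1 -1 0;0 -1 -1 0 0;0 -1 -1 0 0;0 -1 -1 0 0;0 -1 -1 0 0;0 -1 -1 0 0;0 0 0 0 0;0 0 0 0 0;0 0 0 0 0"
}}

```text
t: 11.88
tcp_pos: [0.3828, 0.0399, 0.2626]
tool_rot: [0.666, 0.746, -0.0, -0.0]
force: [0.9, 0.3, -0.7]
finger_gap: -0.001
gripper_force: 0.0
```

```bash
python3 - <<'E'
from h import *
from station import cams,readout
s=readout.sense(); print(s["t"],s["tcp_pos"],s["force"])
sc=cams.snapshot("scene"); t=cams.snapshot("top")
a=cv2.resize(sc["pixels"][180:320,270:400,::-1],(390,420),interpolation=cv2.INTER_CUBIC); b=cv2.resize(t["pixels"][165:305,135:265,::-1],(390,420),interpolation=cv2.INTER_CUBIC)
cv2.imwrite("pics/f.png",np.hstack([a,b]))
E
```

```text
11.8833 [0.38276307 0.03992435 0.26263503] [ 0.92642439  0.32107082 -0.68167102]
```

View pics/f.png

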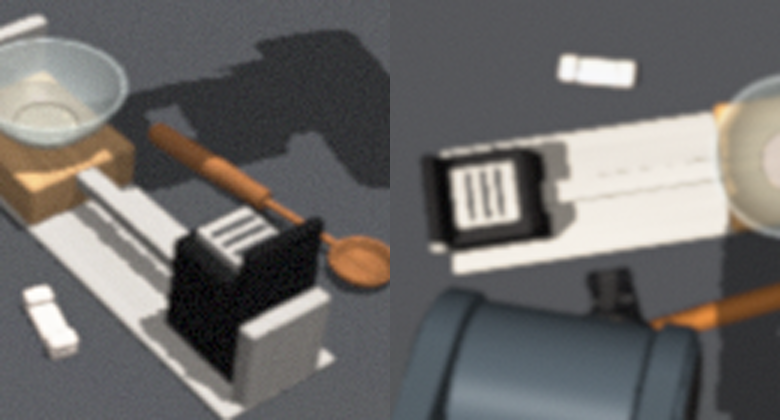

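The jaw stands at the end post (left picture, 240,320), the plate is up again, and the spoon, rest and bowl are undisturbed. In the top view the plate centre is near pixel (166.7,229.4). I check its distance to the post, then hand in.

```bash
python3 - <<'E'
from h import *
from station import cams,sign_off
t=cams.snapshot("top"); p=ray(t,(166.7,229.4),.103); d=np.linalg.norm(p[:2]-[.50029,.21009]); print(p,"to post",d)
if abs(d-.039)<.005: print(sign_off())
E
```

```text
[0.5067215  0.17110211 0.103     ] to post 0.03951480435049276
the job is handed in; nothing more can be done
None
```

The clamp is fully open: the jaw stands against the end post (plate centre measured 39.5 mm from it, 39 mm expected), the hand is clear, the bowl, rest and spoon look undisturbed (the colander was out of the final pictures, but the arm never went near it), and the job was handed in at about 12 s.

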